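# Gauge the jaw gap of a pouch sealer with a taper gauge

### The arm

A 7-joint arm with a two-finger parallel gripper is mounted at the origin on the work surface; the furniture and walls round the work are solid. World frame = base frame: x ahead of the robot, y to its left, z up, the work surface at z = 0. Lengths are in m, angles in rad, forces in N, time in s.
With the tool pointing down it reaches from about 0.425 to 0.975 m from the base axis. Payload 16.7 kg.
Tool frame: the origin (TCP) lies between the finger pads; the fingertips stand 22 mm ahead of it and the grasp point (between the pads) lies 3 mm ahead of it; x points along the fingers, y is the direction in which the jaws open and shut, and the axes are right-handed (so a half turn about x gives the same grasp; the last joint's range is limited). The gripper opens to 85 mm and grips with 20 to 120 N. Pads are 22 mm wide; open, the fingers measure 114 mm over their backs; the gripper's body (76 mm by 85 mm) begins 54 mm behind the grasp point. The pads swing forward as they close: fully open they stand 13 mm farther back than shut.
Start: joints at [1.141, 0.426, 0.074, 1.606, -0.034, 1.111, -0.067], TCP at [0.187, -0.649, 0.253] pointing down, gripper open.
Joint ranges: [-2.85, 2.85], [-0.5, 2.14], [-1.23, 1.37], [0.21, 2.46], [-1.02, 4.16], [0.16, 2.05], [-2.73, 2.73]. Speed limits (rad/s): [1.89, 1.89, 2.39, 2.39, 3.01, 3.01, 3.01].

### API

Orientations are given as a 3x3 rotation matrix whose columns are the frame's x, y, z axes.
In Python, from station import sensors, cams, job, spotter gives the robot as it stands.
- The arm moves only by the shell command python3 -m handwheel 'ROWS' [FORCE]. ROWS is a JSON object of lists of equal length, an entry for each row: "delta_pos": the shift along the tool's x, y, z in mm, a list of three; "rotation": the turn, a rotation vector about the tool's x, y, z in rad, a list of three; "jaw": the closure, from 0 (fully open) to 1 (shut). In form: {"delta_pos": [[x, y, z], ...], "rotation": [[ax, ay, az], ...], "jaw": [jaw, ...]}. A call has 1 to 20 rows; each row shifts and turns the commanded pose from where the row before left it, along the tool's axes as they then stand; what a row does not reach is not made up. A row lasts 1/8 s, in which the tool goes at most 62.5 mm and 10.7 degrees, less where a joint would pass 70% of its speed; a pose out of reach is approached as far as the arm can. A call with a gripper value outside its range is refused whole. The fingers move at their own pace and stop on an object; FORCE is the grip in N (left out, the last holds). Time passes only in rows, so rows that do not move let the fingers close. It gives the time, the measured TCP pose, the force and the opening at its end, in the units of the state.
- sensors.observe(): the state, without advancing time (a new reading comes with each control period).
- cams.snapshot(name): name is "scene" or "top"; returns the picture (400x640x3 uint8, blue, green, red); there is no depth.
- cams.camera_params(name): a dict with "fov_y" (degrees; the focal length in pixels is half the picture's height over the tangent of half this angle, whatever the lens; pixels are square), "cx", "cy" (the principal point, pixels), "cam_to_world" (4x4, takes a point from camera to world coordinates). Camera axes: x right, y down, z forward; pixel columns grow to the right and rows downward; lengths in m; the calibration is good to about 2 mm. A picture is of the moment at which its call begins. camera_params takes no time and is no camera call.
- job.hand_in(): hands the job in, once; it reports no verdict.
Trained networks look in the newest picture that a camera, given by its name, has taken for a name from the list of things; names that differ only in an ending like _2 or _b are one class to them, and where a whole thing is asked for, a point or a joint stands for the part that bears it (a point fixed in the world has none). Each returns a list of dicts, best first, with "conf" (0 to 1); they miss things now and then, are a little off and sometimes report something else, mostly with a low value. They report only what shows in the picture. A call takes as long as a camera call.
- spotter.recognise(camera, query): "pixel" ([row, column] in pixels, amid what is visible of it).
The state is a dict: "clock": time; "qpos": joint angles; "joint_velocities": joint speeds; "joint_efforts": joint torques, N m; "position": TCP position; "tool_rot": TCP orientation; "force": force on the tool from outside, world axes, zero at the start; "ft_torque": the same for the moment, N m; "finger_gap": opening from 0.0 (shut) to 1.0 (fully open).
Only numpy, scipy, OpenCV 4.12 (cv2) and the standard library are available. Lean on these libraries where they do the work, as an engineer would, in place of code of your own. Each camera call takes 0.05 s, during which the arm holds its last target.

### The job

Check the jaw gap of the bench pouch sealer: push its raised head all the way down onto its stops, then take the taper gauge by its handle and slide it thin end first, flat along the lower bar and square, into the gap from the front near the middle of the bars, until it drags snugly between the lower bar and the sprung upper bar. Do not force the upper bar up, leave the other things on the table alone, and finish while still holding the gauge in the gap at that depth so that it can be read.

Things in the scene. Friction and masses are not known exactly. Their poses are not given: they have to be found in the camera images.
- gauge: Loose taper gauge, 140 mm long, 14 wide, 0.13 kg, lying flat. Grey handle block 56 long x 14 wide x 28 mm high, to be gripped across its 14 mm; then a steel wedge blade 84 mm long, underside flat, top sloping: 2 mm thick at the tip, 1 mm more every 7 mm, 14 mm at the handle. Origin: underside of the handle's middle; x along the blade to the thin tip, z up; underside of handle and blade is z = 0.
- gauge_grip (a point): Point on the gauge in the middle of the handle, 18 mm above its underside; axes as the gauge's.
- gauge_tip (a point): Point on the gauge at the thin end of the blade, on the underside, 112 mm from the gauge's origin along its x.
- sealer: White bench pouch sealer, fixed; base 163 deep x 270 wide x 38 mm high, dial and switch on the left of its top, hinged white head (117 mm high when down). Origin on the table below it; x from its front (robot side) to its back, y left, z up. The jaws' middle is at y = 0; the gap is entered from the front, level along x, and is clear for 60 mm behind the upper bar's front edge.
- head_hinge (a point): Hinge axis of the head, 72 mm behind the sealer's origin and 80 mm above the table; the axis runs along the sealer's y. Fixed.
- sealer_head (a joint): Angle of the head in rad: 0 = all the way down on its stops, grows as its front swings up (starts 0.35 to 0.65 and stays where it is left by about 1 N m of friction; pushing it down takes 4 to 7 N at the push bar).
- push_bar_top (a point): Middle of the top of the black round push bar (16 mm thick, 140 mm long across) along the head's front. Moves with the head, axes as the head's: with the head down it is 130 mm in front of and 32 mm above the hinge axis, 112 mm above the table. Push it down from above, along its arc about the hinge; the gauge then goes in level below it.
- upper_bar_edge (a point): Middle of the lower front edge of the aluminium upper bar (18 mm deep, 160 wide, 16 high) hung on springs under the head. Moves with the head; with the head down it is 30 mm in front of the sealer's origin, 56 mm above the table, its x to the back, z up.
- lower_bar_top (a point): Point on the flat top of the aluminium lower bar, straight below the upper bar's front edge (head down). The bar is 170 mm wide; its flat top reaches 30 mm to the front (then a bent-down lip, 13 mm) and 60 mm to the back of this point and is 48 to 52 mm above the table, different each time, so the gap is 4 to 8 mm. Fixed.
- upper_bar (a joint): Lift of the upper bar off its rest in the head, in m: 0 = at rest, grows when something pushes it up against its springs (about 6 N to start it off its rest, 0.4 N more for each mm).
- haemostat: Haemostat, 56x140x7 mm, lying flat in front of the sealer, a bystander; origin at the middle of its underside. Leave it where it is.
- marker: Marker pen, 18x130x19 mm, by the oven, a bystander; origin at the middle of its underside. Leave it where it is.
- timer: Small white timer with a black knob, 62x62x44 mm, at the back right, a bystander; origin at the middle of its underside. Leave it where it is.
- gallipot: Small steel bowl, 79x79x40 mm, at the back, a bystander; origin at the middle of its underside. Leave it where it is.
- dressing_scissors: Scissors, 56x150x6 mm, at the right edge, a bystander; origin at the middle of its underside. Leave it where it is.

How it is judged:
On the way, in this order (a step that is already met when the one before it is completed fails the run):
1. the sealer's head is down on its stops (value of joint sealer_head below 0.02 rad), for 0.2 s.
2. with the head down, the thin end of the gauge is between the bars (value of joint sealer_head below 0.02 rad and x of gauge_tip in the frame of upper_bar_edge above 0.004 m and y of gauge_tip in the frame of upper_bar_edge between -0.05 and 0.05 m and z of gauge_tip in the frame of upper_bar_edge below 0.001 m), for 0.1 s.
At the end, for the whole second after the job is handed in: Head down (within 0.02 rad); the gauge held by its handle, still, at least 8 mm into the gap, within 50 mm of the bars' middle, square within 0.12 rad, level within 0.1 rad, pressing on the upper bar (over 1 N) and the lower bar (over 0.3 N), the upper bar lifted less than 2 mm (value of joint sealer_head below 0.02 rad and value of joint upper_bar below 0.002 m and contact force between gauge and upper_bar above 1 N and contact force between gauge and lower_bar above 0.3 N and x of gauge_tip in the frame of upper_bar_edge above 0.008 m and y of gauge_tip in the frame of upper_bar_edge between -0.05 and 0.05 m and angle between the x axis of gauge and the x axis of sealer, either way round below 0.12 rad and angle between gauge's own z axis and vertical below 0.1 rad and contact force between the fingers and gauge above 2 N and distance between the grasp point and gauge_grip below 0.04 m and height (world z) of gauge above 0.04 m and linear speed of gauge below 0.02 m/s); the arm keeps its last pose, push and grip.
It fails at once if the upper bar is forced up by more than 4 mm (value of joint upper_bar above 0.004 m).
It fails at once if one of the other loose things is shifted by more than 30 mm (distance of any of haemostat, marker, timer, gallipot, dressing_scissors from where it was at the start of the episode above 0.03 m).
It also fails if it takes over 58 s, if anything falls off the work surface, if the arm or the gripper's body presses on something with over 40 N, if the wrist force passes 120 N, or if a joint passes its speed limit or range.

## Working session

There is one attempt and no reset: what is moved stays moved. The work goes in short steps, Python scripts to look and compute and a shell command to move; the robot and the scene stay as the last step left them, time stands still between calls to the robot, and variables do not carry over. Pictures are saved under pics/ and viewed, and the job is handed in when it is done.

```bash
ls; mkdir -p pics; python3 - <<'E'
from station import sensors,cams,spotter
import cv2,numpy as np
s=sensors.observe()
print(s['clock'],s['position'],s['tool_rot'],s['force'],s['finger_gap'])
for n in['scene','top']:
    im=cams.snapshot(n);cv2.imwrite(f'pics/{n}0.png',im)
    p=cams.camera_params(n);print(n,p['fov_y'],p['cx'],p['cy']);print(np.round(p['cam_to_world'],4))
    for q in['gauge','gauge_grip','gauge_tip','sealer','push_bar_top','upper_bar_edge','lower_bar_top']:
        try:print(q,[(np.round(r['pixel']).tolist(),round(r['conf'],2)) for r in spotter.recognise(n,q)][:3])
        except Exception as e:print(q,e)
E
```

```text
pics
0.0 [ 0.18692475 -0.64817464  0.25258294] [[-4.85146084e-04  2.77157484e-01 -9.60824382e-01]
 [ 1.28283043e-03 -9.60823532e-01 -2.77157887e-01]
 [-9.99999059e-01 -1.36703682e-03  1.10593719e-04]] [ 0.07471043  0.39350228 -0.18761707] 1.0054657917475467
scene 57.89775492374154 318.2813019742372 202.14286200721364
[[-0.6551 -0.3432  0.673  -0.0731]
 [-0.7552  0.3212 -0.5714  0.4351]
 [-0.0201 -0.8826 -0.4697  0.4944]
 [ 0.      0.      0.      1.    ]]
gauge [([210.0, 383.0], 0.85)]
gauge_grip [([213.0, 383.0], 0.62), ([205.0, 275.0], 0.4)]
gauge_tip [([210.0, 384.0], 0.76)]
sealer [([221.0, 251.0], 0.61)]
push_bar_top [([196.0, 267.0], 0.58)]
upper_bar_edge [([203.0, 278.0], 0.65)]
lower_bar_top [([220.0, 248.0], 0.36), ([204.0, 273.0], 0.29)]
top 42.64047285083535 315.850369489846 200.140139081959
[[-1.5000e-03 -9.8590e-01  1.6700e-01  2.6510e-01]
 [-9.9980e-01 -1.8000e-03 -1.9400e-02 -4.5500e-02]
 [ 1.9500e-02 -1.6700e-01 -9.8580e-01  1.6014e+00]
 [ 0.0000e+00  0.0000e+00  0.0000e+00  1.0000e+00]]
gauge [([228.0, 371.0], 0.59), ([191.0, 304.0], 0.51)]
gauge_grip [([218.0, 373.0], 0.54)]
gauge_tip [([217.0, 370.0], 0.66)]
sealer [([176.0, 275.0], 0.85)]
push_bar_top [([172.0, 282.0], 0.87)]
upper_bar_edge [([186.0, 307.0], 0.55)]
lower_bar_top [([201.0, 282.0], 0.66)]
```

View pics/scene0.png

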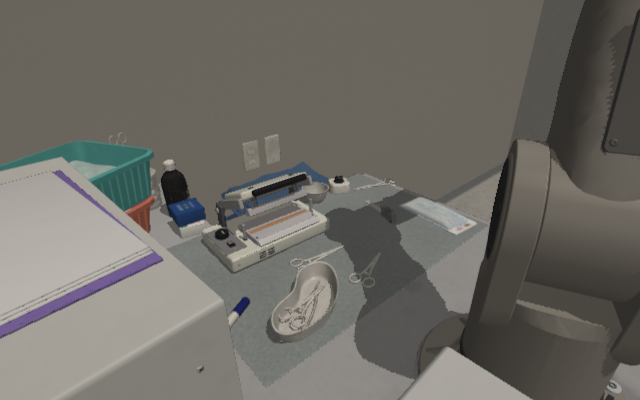

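View pics/top0.png

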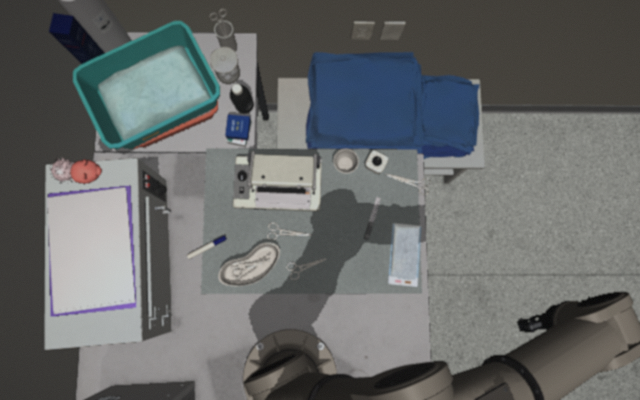

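```bash
python3 - <<'E'
import cv2
for n,(r0,r1,c0,c1) in {'scene':(140,300,180,420),'top':(120,280,200,440)}.items():
    im=cv2.imread(f'pics/{n}0.png')[r0:r1,c0:c1]
    cv2.imwrite(f'pics/{n}0c.png',cv2.resize(im,None,fx=3.33,fy=3.33,interpolation=cv2.INTER_CUBIC))
E
```

```text
(no output)
```

View pics/scene0c.png

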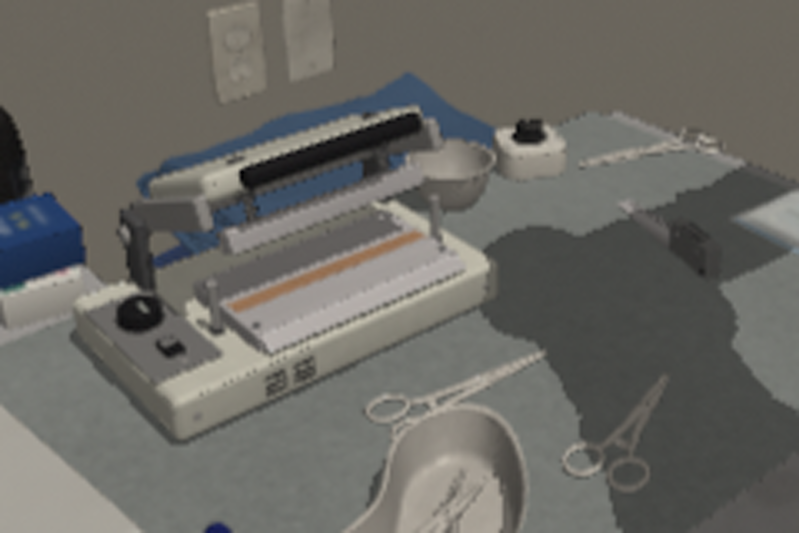

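View pics/top0c.png

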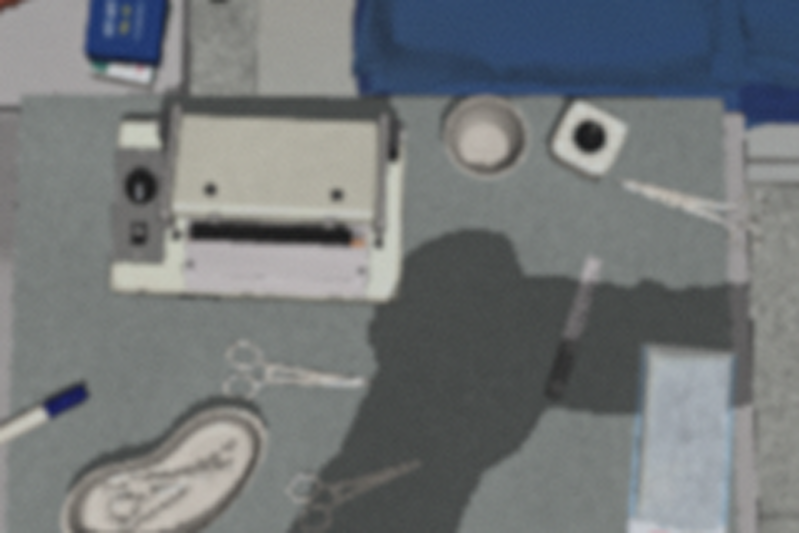

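The scene view shows the sealer (around row 215, col 265) with its head raised. The gauge lies in the arm's shadow: handle near (214, 388) in scene and (231, 369) in top, tip near (197, 378) in top. Next I'll measure both.

```bash
cat > h.py <<'E'
import numpy as np,cv2
from station import sensors,cams,spotter
def cam(n):
    p=cams.camera_params(n);f=200/np.tan(np.radians(p['fov_y']/2));return f,p['cx'],p['cy'],np.array(p['cam_to_world'])
def proj(n,P):
    f,cx,cy,T=cam(n);P=np.atleast_2d(P);q=(P-T[:3,3])@T[:3,:3]
    return np.c_[cy+f*q[:,1]/q[:,2],cx+f*q[:,0]/q[:,2]]  # row,col
def ray(n,rc):
    f,cx,cy,T=cam(n);d=np.array([(rc[1]-cx)/f,(rc[0]-cy)/f,1]);return T[:3,3],T[:3,:3]@d
def onz(n,rc,z):
    o,d=ray(n,rc);return o+d*(z-o[2])/d[2]
def tri(a,b):
    (o1,d1),(o2,d2)=ray('scene',a),ray('top',b);t=np.linalg.lstsq(np.c_[d1,-d2],o2-o1,rcond=None)[0]
    p,q=o1+t[0]*d1,o2+t[1]*d2;return (p+q)/2,np.linalg.norm(p-q)
def crop(n,im,r0,r1,c0,c1,k,name):
    cv2.imwrite(name,cv2.resize(im[r0:r1,c0:c1],None,fx=k,fy=k,interpolation=cv2.INTER_CUBIC))
E
python3 - <<'E'
from h import *
S=lambda x,y:(140+y/3.33,180+x/3.33)
T=lambda x,y:(120+y/3.33,200+x/3.33)
pr=lambda *a:print(*[np.round(x,4) if not isinstance(x,str) else x for x in a])
pr('tip top z0',onz('top',T(593,258),.002),'scene',onz('scene',S(625,205),.002),'tri',*tri(S(625,205),T(593,258)))
pr('handle top z28',onz('top',T(562,370),.028),'scene z14',onz('scene',S(697,250),.014),*tri(S(697,250),T(562,370)))
for nm,a in dict(fl=(112,292),fr=(388,300),br=(402,140),bl=(122,122)).items(): pr('base top',nm,onz('top',T(*a),.038))
for nm,a in dict(flb=(180,440),frb=(492,297)).items(): pr('base bottom scene',nm,onz('scene',S(*a),.0))
pr('bar L',*tri(S(247,180),T(190,232)));pr('bar R',*tri(S(420,122),T(350,236)))
pr('dial',*tri(S(140,300),T(140,178)))
pr('tcp',proj('scene',sensors.observe()['position']),proj('top',sensors.observe()['position']))
E
```

```text
tip top z0 [ 0.5451 -0.2748  0.002 ] scene [ 0.5375 -0.2707  0.002 ] tri [ 0.5446 -0.2765 -0.0027] 0.0032
handle top z28 [ 0.435  -0.2399  0.028 ] scene z14 [ 0.4329 -0.2384  0.014 ] [ 0.4364 -0.2423  0.011 ] 0.001
base top fl [0.506  0.1767 0.038 ]
base top fr [ 0.4989 -0.0784  0.038 ]
base top br [ 0.6512 -0.0918  0.038 ]
base top bl [0.6677 0.1715 0.038 ]
base bottom scene flb [0.5172 0.176  0.    ]
base bottom scene frb [ 0.508  -0.0878  0.    ]
bar L [0.5404 0.094  0.1513] 0.0021
bar R [ 0.5367 -0.0446  0.1505] 0.0038
dial [0.6096 0.1498 0.0526] 0.0039
tcp [[112.6851 578.3665]] [[317.1951 538.4839]]
```

```bash
python3 - <<'E'
from h import *
s=cv2.imread('pics/scene0.png');t=cv2.imread('pics/top0.png')
crop('',s,165,270,200,333,6,'pics/s1.png');crop('',t,145,215,228,328,8,'pics/t1.png')
g=lambda im:np.clip((im.astype(float)*2.),0,255).astype(np.uint8)
a=cv2.resize(g(s)[185:235,355:415],None,fx=10,fy=10,interpolation=cv2.INTER_CUBIC)
b=cv2.resize(g(t)[190:250,350:395],None,fx=10,fy=10,interpolation=cv2.INTER_CUBIC)
cv2.imwrite('pics/gs.png',a);cv2.imwrite('pics/gt.png',b)
E
```

```text
(no output)
```

View pics/s1.png

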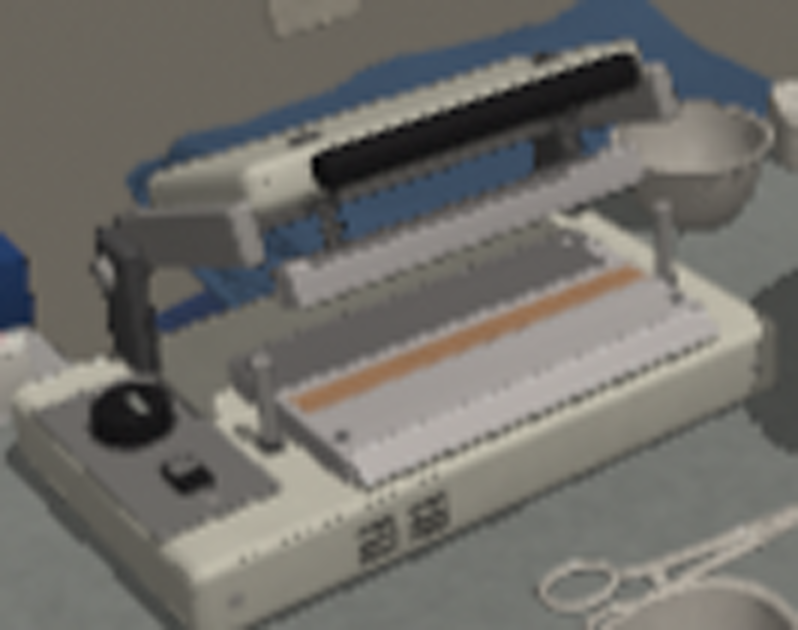

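View pics/t1.png

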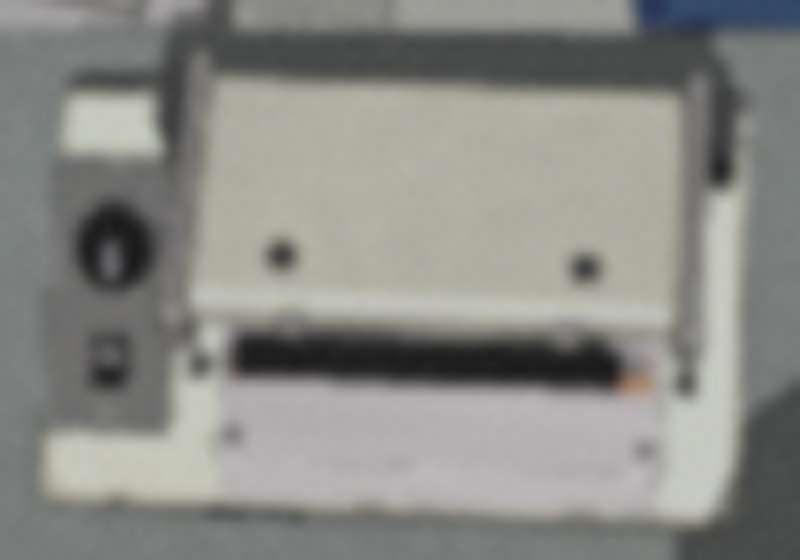

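View pics/gs.png

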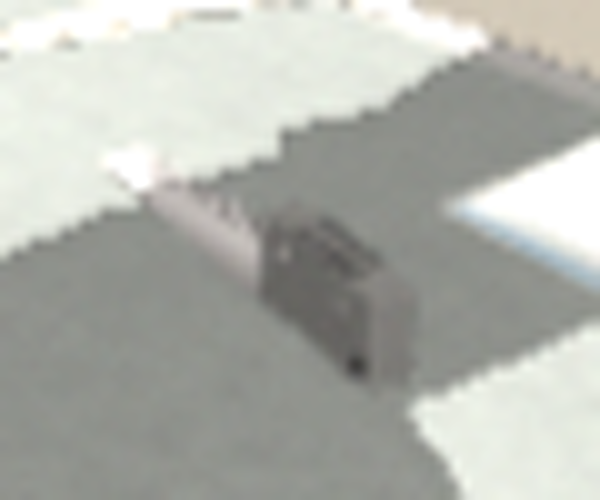

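View pics/gt.png

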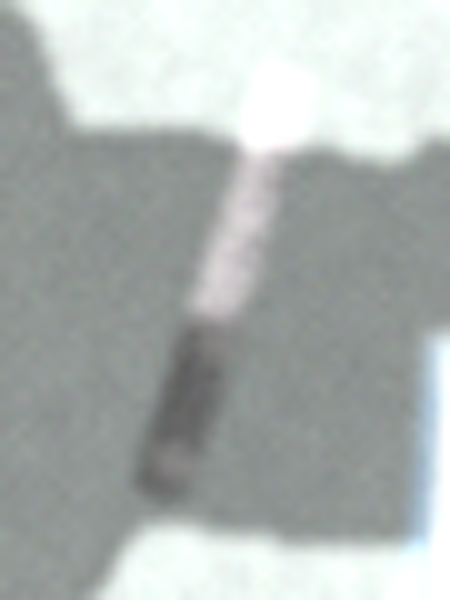

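```bash
cat > fit.py <<'E'
from h import *
from scipy.optimize import least_squares
def full(r0,c0,k,x,y): return np.array([r0+(y+.5)/k-.5,c0+(x+.5)/k-.5])
gs=lambda x,y:full(185,355,10,x,y)
gt=lambda x,y:full(190,350,10,x,y)
obs=[('scene',gs(262,297),(28,7,0)),('scene',gs(373,385),(-28,7,0)),('scene',gs(410,387),(-28,-7,0)),('scene',gs(370,287),(-28,7,28)),('scene',gs(417,287),(-28,-7,28)),('scene',gs(268,222),(28,7,28)),
('scene',gs(130,165),(112,0,2)),
('top',gt(137,490),(-28,7,28)),('top',gt(189,500),(-28,-7,28)),('top',gt(188,318),(28,7,28)),('top',gt(238,325),(28,-7,28)),('top',gt(280,63),(112,0,2))]
def P(p,m):
    c,s=np.cos(p[2]),np.sin(p[2]);m=np.array(m)/1e3
    return np.array([p[0]+c*m[0]-s*m[1],p[1]+s*m[0]+c*m[1],m[2]+p[3]])
f=lambda p:np.concatenate([proj(n,P(p,m))[0]-o for n,o,m in obs]+[[p[3]/.002*.5]])
r=least_squares(f,[.43,-.24,-.3,0],loss='soft_l1');print('gauge',np.round(r.x,4));print(np.round(f(r.x)[:-1].reshape(-1,2),1).tolist())
ss=lambda x,y:full(165,200,6,x,y)
st=lambda x,y:full(145,228,8,x,y)
# p: x0,y0,yaw,theta,h
ob=[('scene',ss(322,166),'h',(-130,70,24)),('scene',ss(632,72),'h',(-130,-70,24)),('top',st(233,356),'h',(-130,70,24)),('top',st(617,364),'h',(-130,-70,24)),
('scene',ss(302,305),'h',(-102,80,-24)),
('top',st(220,440),'ly',(-45,85)),('top',st(660,460),'ly',(-45,-85))]
def Q(p,k,m):
    c,s=np.cos(p[2]),np.sin(p[2])
    if k=='h':
        a=p[3];x,y,z=m;l=np.array([72+x*np.cos(a)+z*np.sin(a),y,80-x*np.sin(a)+z*np.cos(a)])/1e3
    else: l=np.array([m[0]/1e3,m[1]/1e3,p[4]])
    return np.array([p[0]+c*l[0]-s*l[1],p[1]+s*l[0]+c*l[1],l[2]])
def F(p):
    o=[]
    for n,q,k,m in ob:
        d=proj(n,Q(p,k,m))[0]-q
        o+=[d[1]] if k=='ly' else list(d)
    return np.array(o+[(p[4]-.05)/.001])
r=least_squares(F,[.577,.025,-.03,.4,.05],loss='soft_l1');print('sealer',np.round(r.x,4));print(np.round(F(r.x),1))
sp=r.x
for nm,a,b in[('screwL',(343,436),(232,434)),('screwR',(676,297),(643,450))]:
    p,e=tri(ss(*a),st(*b));c,s=np.cos(sp[2]),np.sin(sp[2]);d=p[:2]-sp[:2];print(nm,np.round(p,4),'local',np.round([c*d[0]+s*d[1],-s*d[0]+c*d[1]],4),round(e,4))
t=sp.copy();print('push top now',Q(t,'h',(-130,0,32)),'hinge',Q(t,'h',(0,0,0)));t[3]=0;print('push down',Q(t,'h',(-130,0,32)),'edge',Q(t,'h',(-102,0,-24)))
E
python3 fit.py
```

```text
gauge [ 0.4375 -0.2391 -0.3159  0.0012]
[[0.0, -0.8], [1.1, -0.5], [-0.3, 0.4], [1.5, 0.6], [0.3, 0.6], [-1.5, -0.8], [-1.0, -0.7], [-0.4, 0.4], [0.0, -0.4], [-0.3, 0.7], [0.4, -0.0], [1.9, 0.3]]
sealer [ 0.5778  0.0244 -0.0268  0.4106  0.05  ]
[ 0.6 -0.7 -1.5 -0.1  0.1  0.1  0.5  0.9  0.3 -0.2 -0.1  0.3 -0. ]
screwL [0.5312 0.1049 0.0509] local [-0.0488  0.0792] 0.0016
screwR [ 0.5254 -0.0521  0.0511] local [-0.0503 -0.0779] 0.0008
push top now [0.5433673  0.02529    0.16123224] hinge [0.64974959 0.02243871 0.08      ]
push down [0.51979626 0.02592175 0.112     ] edge [0.54778621 0.02517156 0.056     ]
```

The fits agree to about 1 px. The sealer is at (0.578, 0.024) with yaw −0.027 and head about 0.41 rad. The gauge is at (0.4375, −0.239) with yaw −0.316. I'll move above the push bar with the jaws shut.

```bash
cat > to.py <<'E'
import sys
from h import *
s=sensors.observe();R=np.array(s['tool_rot']);p=np.array(s['position'])
print('t',round(s['clock'],2),'pos',np.round(p,4),'F',np.round(s['force'],1),'gap',round(s['finger_gap'],3),'tilt',np.round(R[:,0],3),'jawang',round(np.arctan2(R[1,1],R[0,1]),3))
if len(sys.argv)>3:
    t=np.array([float(v) for v in sys.argv[1:4]]);print('delta tool mm',np.round(R.T@(t-p)*1e3,1))
if len(sys.argv)>4:
    a=float(sys.argv[4]);Rt=np.c_[[0,0,-1],[np.cos(a),np.sin(a),0],np.cross([0,0,-1],[np.cos(a),np.sin(a),0])]
    from scipy.spatial.transform import Rotation as Ro
    print('rotvec tool',np.round(Ro.from_matrix(R.T@Rt).as_rotvec(),4),'then delta in new axes',np.round(Rt.T@(t-p)*1e3,1))
E
python3 -m handwheel '{"delta_pos":[[1.5,-30,-29],[1.5,-30,-29],[1.5,-30,-29],[1.5,-30,-29],[1.5,-30,-29],[1.5,-30,-29],[1.5,-30,-29],[1.5,-30,-29],[1.5,-30,-29],[1.5,-30,-29],[1.5,-30,-29],[1.5,-30,-29],[1.5,-30,-29],[1.5,-30,-29],[1.5,-30,-29],[1.5,-30,-29],[1.5,-30,-29],[0,0,0],[0,0,0]],"rotation":[[0,0,0],[0,0,0],[0,0,0],[0,0,0],[0,0,0],[0,0,0],[0,0,0],[0,0,0],[0,0,0],[0,0,0],[0,0,0],[0,0,0],[0,0,0],[0,0,0],[0,0,0],[0,0,0],[0,0,0],[0.154,0,0],[0.154,0,0]],"jaw":[1,1,1,1,1,1,1,1,1,1,1,1,1,1,1,1,1,1,1]}' 30
python3 to.py 0.543 0.025 0.195 -1.598
```

```text
clock: 3.18
position: [0.5196, -0.0214, 0.2278]
tool_rot: [[-0.0, -0.031, -1.0], [0.0, -1.0, 0.031], [-1.0, -0.0, 0.0]]
force: [-0.1, 0.0, 0.2]
finger_gap: -0.001
t 3.17 pos [ 0.5196 -0.0214  0.2278] F [-0.1  0.   0.2] gap -0.001 tilt [-0.  0. -1.] jawang -1.602
delta tool mm [ 32.8 -47.1 -22. ]
rotvec tool [-0.0041  0.0001  0.0002] then delta in new axes [ 32.8 -47.  -22.1]
```

```bash
python3 -m handwheel '{"delta_pos":[[0,-24,-11],[0,-23,-9],[20,0,0],[14,0,0],[0,0,0]],"rotation":[[0,0,0],[0,0,0],[0,0,0],[0,0,0],[0,0,0]],"jaw":[1,1,1,1,1]}'
python3 - <<'E'
from h import *
im=cams.snapshot('scene');crop('',im,130,270,180,350,4.5,'pics/s2.png')
E
```

```text
clock: 3.8
position: [0.5401, 0.0241, 0.1929]
tool_rot: [[-0.002, -0.028, -1.0], [-0.0, -1.0, 0.028], [-1.0, 0.0, 0.002]]
force: [-0.4, -0.3, -0.2]
finger_gap: 0.001
```

View pics/s2.png

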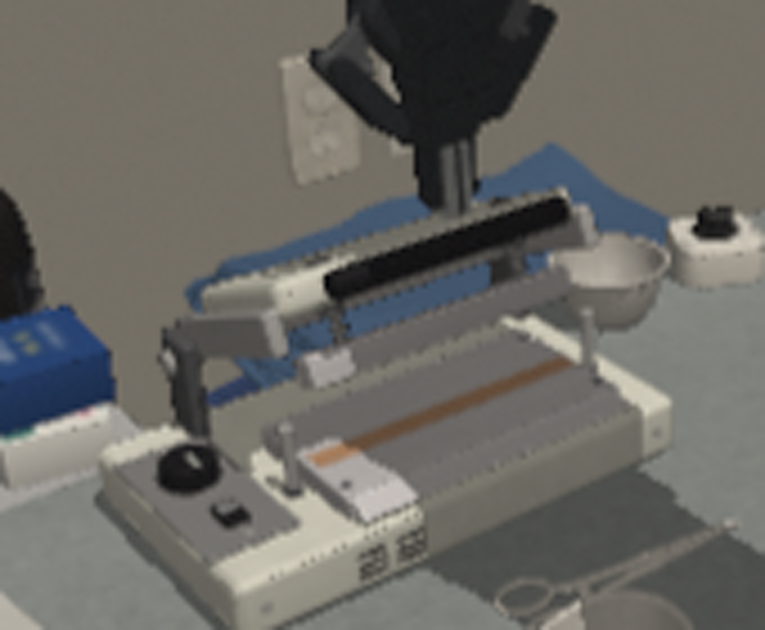

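The fingertips hover just above the bar's middle. Next I push down along the arc.

```bash
python3 -m handwheel '{"delta_pos":[[5,0,0],[5,0,1],[5,0,3],[5,0,3],[5,0,2.5],[5,0,2.5],[5,0,2],[5,0,2],[5,0,1.5],[4,0,1.5],[4,0,1]],"rotation":[[0,0,0],[0,0,0],[0,0,0],[0,0,0],[0,0,0],[0,0,0],[0,0,0],[0,0,0],[0,0,0],[0,0,0],[0,0,0]],"jaw":[1,1,1,1,1,1,1,1,1,1,1]}'
```

```text
clock: 5.22
position: [0.52, 0.0251, 0.1407]
tool_rot: [[-0.001, -0.027, -1.0], [-0.0, -1.0, 0.027], [-1.0, 0.0, 0.001]]
force: [-4.7, 0.8, 7.1]
finger_gap: -0.001
```

```bash
python3 -m handwheel '{"delta_pos":[[2,0,0],[2,0,0],[1,0,0],[0,0,0]],"rotation":[[0,0,0],[0,0,0],[0,0,0],[0,0,0]],"jaw":[1,1,1,1]}'
```

```text
clock: 5.72
position: [0.5202, 0.0251, 0.1357]
tool_rot: [[-0.001, -0.027, -1.0], [-0.0, -1.0, 0.027], [-1.0, 0.0, 0.001]]
force: [-0.8, -0.3, 1.0]
finger_gap: -0.002
```

```bash
python3 -m handwheel '{"delta_pos":[[1,0,0],[1,0,0]],"rotation":[[0,0,0],[0,0,0]],"jaw":[1,1]}'; python3 -m handwheel '{"delta_pos":[[1,0,0],[0,0,0]],"rotation":[[0,0,0],[0,0,0]],"jaw":[1,1]}'
```

```text
clock: 5.98
position: [0.5203, 0.0251, 0.1338]
tool_rot: [[-0.001, -0.027, -1.0], [-0.0, -1.0, 0.027], [-1.0, 0.0, 0.001]]
force: [-6.7, 1.2, 12.0]
finger_gap: 0.002
clock: 6.22
position: [0.5204, 0.0251, 0.1336]
tool_rot: [[-0.0, -0.027, -1.0], [-0.0, -1.0, 0.027], [-1.0, 0.0, 0.0]]
force: [-10.1, -1.3, 21.4]
finger_gap: 0.006
```

```bash
python3 - <<'E'
from h import *
im=cams.snapshot('scene');crop('',im,130,270,180,350,4.5,'pics/s3.png')
E
```

```text
(no output)
```

View pics/s3.png

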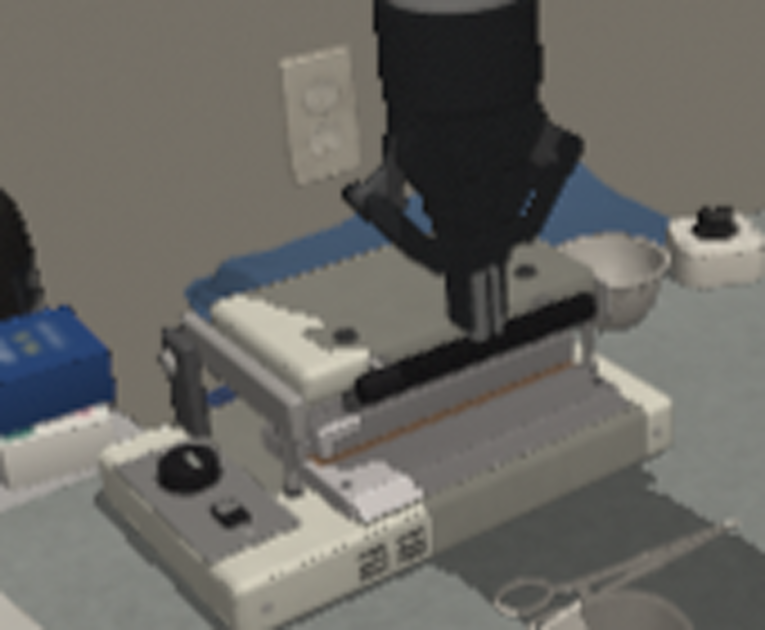

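The head is down: the bar top sits at 0.112 with a firm stop at 21 N. I'll retract and go to the gauge.

```bash
python3 -m handwheel '{"delta_pos":[[0,0,0],[-20,0,0],[-35,0,0],[-30,0,0],[0,38,10.8],[0,38,10.8],[0,38,10.8],[0,38,10.8],[0,38,10.8],[0,38,10.8],[0,38,10.8],[0,0,0],[0,0,0]],"rotation":[[0,0,0],[0,0,0],[0,0,0],[0,0,0],[0,0,0],[0,0,0],[0,0,0],[0,0,0],[0,0,0],[0,0,0],[0,0,0],[0.145,0,0],[0.144,0,0]],"jaw":[1,1,1,1,0.5,0.5,0.5,0.5,0.5,0.5,0.5,0.5,0.5]}'
python3 to.py 0.4375 -0.239 0.06 -1.887
python3 - <<'E'
from h import *
for n in['scene','top']:
    im=cams.snapshot(n);cv2.imwrite(f'pics/{n}4.png',im)
    print(n,[(np.round(r['pixel']).tolist(),round(r['conf'],2)) for r in spotter.recognise(n,'gauge')])
a=cv2.imread('pics/scene4.png')[120:270,200:440];b=cv2.imread('pics/top4.png')[130:280,220:460]
cv2.imwrite('pics/c4.png',cv2.convertScaleAbs(cv2.resize(np.vstack([a,b]),None,fx=2,fy=2,interpolation=cv2.INTER_CUBIC),alpha=1.6))
E
```

```text
clock: 7.9
position: [0.4376, -0.2394, 0.2177]
tool_rot: [[0.0, -0.317, -0.949], [-0.0, -0.949, 0.317], [-1.0, -0.0, -0.0]]
force: [0.2, -0.2, -1.2]
finger_gap: 0.5
t 7.9 pos [ 0.4376 -0.2394  0.2177] F [ 0.2 -0.2 -1.2] gap 0.5 tilt [ 0. -0. -1.] jawang -1.893
delta tool mm [157.7  -0.3   0.3]
rotvec tool [-0.006  -0.0002  0.    ] then delta in new axes [157.7  -0.3   0.3]
scene [([210.0, 382.0], 0.7), ([222.0, 257.0], 0.44)]
top []
```

View pics/c4.png

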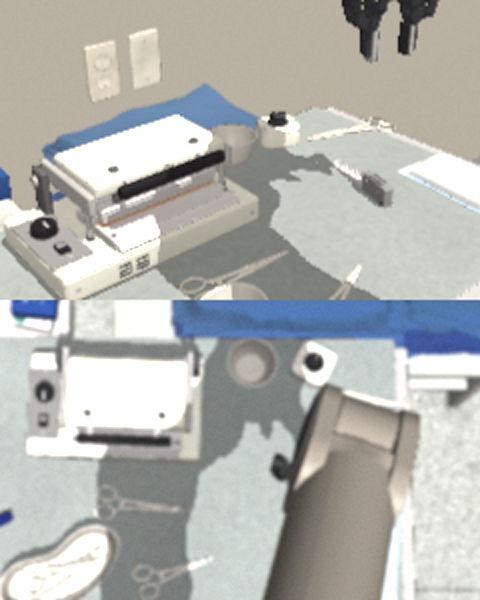

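Head still down, gauge undisturbed. Descend and grip.

```bash
python3 -m handwheel '{"delta_pos":[[35,0,0],[40,0,0],[40,0,0],[35,0,0],[20,0,0],[12,0,0],[10,0,0],[0,0,0]],"rotation":[[0,0,0],[0,0,0],[0,0,0],[0,0,0],[0,0,0],[0,0,0],[0,0,0],[0,0,0]],"jaw":[0.5,0.5,0.5,0.5,0.5,0.5,0.5,0.5]}'
python3 - <<'E'
from h import *
im=cams.snapshot('scene');crop('',cv2.convertScaleAbs(im,alpha=1.6),150,250,330,440,6,'pics/s5.png')
E
```

```text
clock: 9.1
position: [0.4378, -0.2387, 0.0256]
tool_rot: [[-0.0, -0.31, -0.951], [0.0, -0.951, 0.31], [-1.0, -0.0, 0.0]]
force: [0.3, 0.4, -0.0]
finger_gap: 0.498
```

View pics/s5.png

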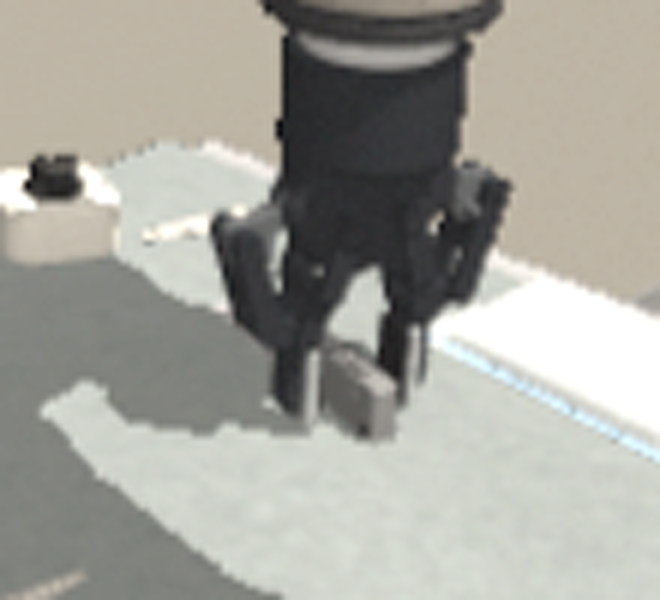

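The handle stands between the fingers. Close at 60 N.

```bash
python3 -m handwheel '{"delta_pos":[[0,0,0],[0,0,0],[0,0,0],[0,0,0],[0,0,0],[0,0,0]],"rotation":[[0,0,0],[0,0,0],[0,0,0],[0,0,0],[0,0,0],[0,0,0]],"jaw":[1,1,1,1,1,1]}' 60; python3 -m handwheel '{"delta_pos":[[-15,0,0],[-25,0,0],[-25,0,0],[0,0,0],[0,0,0]],"rotation":[[0,0,0],[0,0,0],[0,0,0],[-0.144,0,0],[-0.145,0,0]],"jaw":[1,1,1,1,1]}'
python3 to.py 0.40 0.025 0.09 -1.5976
python3 - <<'E'
from h import *
for n in['scene','top']:
    im=cams.snapshot(n);cv2.imwrite(f'pics/{n}6.png',im)
a=cv2.imread('pics/scene6.png')[120:270,200:440];b=cv2.imread('pics/top6.png')[130:280,220:460]
cv2.imwrite('pics/c6.png',cv2.convertScaleAbs(cv2.resize(np.vstack([a,b]),None,fx=2,fy=2,interpolation=cv2.INTER_CUBIC),alpha=1.6))
E
```

```text
clock: 9.9
position: [0.4382, -0.239, 0.0266]
tool_rot: [[0.001, -0.311, -0.95], [-0.0, -0.95, 0.311], [-1.0, 0.0, -0.001]]
force: [-2.1, 1.2, 7.3]
finger_gap: 0.152
clock: 10.52
position: [0.4382, -0.2389, 0.0924]
tool_rot: [[0.001, -0.022, -1.0], [-0.001, -1.0, 0.022], [-1.0, 0.001, -0.002]]
force: [0.5, -0.2, -2.4]
finger_gap: 0.151
t 10.53 pos [ 0.4382 -0.2389  0.0924] F [ 0.5 -0.2 -2.4] gap 0.151 tilt [ 0.001 -0.001 -1.   ] jawang -1.593
delta tool mm [   2.1 -263.    44.1]
rotvec tool [ 0.0044 -0.0015 -0.0009] then delta in new axes [   2.4 -262.8   45.3]
```

View pics/c6.png

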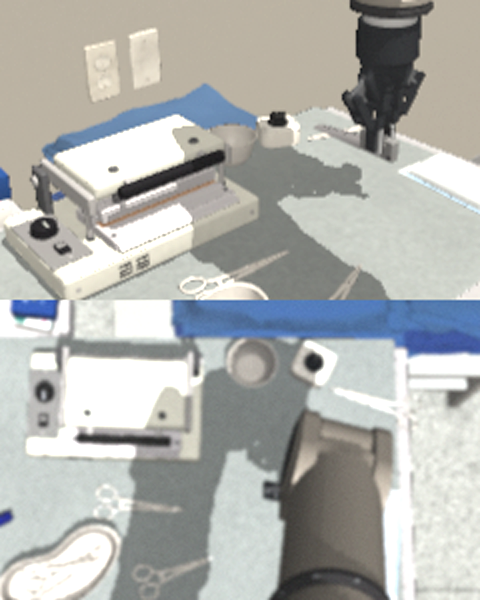

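Gauge is held and lifted. Check the sealer stop posts' position for the sideways approach, and the gauge's attitude in the grip.

```bash
python3 - <<'E'
from h import *
from fit import full,ss,st
for z in(.05,.07,.038):print('post R foot/top',onz('scene',ss(672,298),z).round(4),onz('scene',ss(662,205),z+.035).round(4),onz('top',st(685,383),z).round(4))
print(tri(ss(662,205),st(685,383)))
s=sensors.observe();p=np.array(s['position'])
print(proj('scene',p+[.112,-.003,-.0263]))
im=cv2.imread('pics/scene6.png');crop('',cv2.convertScaleAbs(im,alpha=2),160,220,335,415,10,'pics/s6.png')
E
```

```text
gauge [ 0.4375 -0.2391 -0.3159  0.0012]
[[0.0, -0.8], [1.1, -0.5], [-0.3, 0.4], [1.5, 0.6], [0.3, 0.6], [-1.5, -0.8], [-1.0, -0.7], [-0.4, 0.4], [0.0, -0.4], [-0.3, 0.7], [0.4, -0.0], [1.9, 0.3]]
sealer [ 0.5778  0.0244 -0.0268  0.4106  0.05  ]
[ 0.6 -0.7 -1.5 -0.1  0.1  0.1  0.5  0.9  0.3 -0.2 -0.1  0.3 -0. ]
screwL [0.5312 0.1049 0.0509] local [-0.0488  0.0792] 0.0016
screwR [ 0.5254 -0.0521  0.0511] local [-0.0503 -0.0779] 0.0008
push top now [0.5433673  0.02529    0.16123224] hinge [0.64974959 0.02243871 0.08      ]
push down [0.51979626 0.02592175 0.112     ] edge [0.54778621 0.02517156 0.056     ]
post R foot/top [ 0.5271 -0.0519  0.05  ] [ 0.5411 -0.0596  0.085 ] [ 0.552 -0.068  0.05 ]
post R foot/top [ 0.5001 -0.03    0.07  ] [ 0.5111 -0.0354  0.105 ] [ 0.5483 -0.0677  0.07  ]
post R foot/top [ 0.5433 -0.065   0.038 ] [ 0.5591 -0.0741  0.073 ] [ 0.5543 -0.0681  0.038 ]
(array([ 0.54745676, -0.0665069 ,  0.07996253]), np.float64(0.0027717875966850303))
[[183.1779976  358.36795903]]
```

View pics/s6.png

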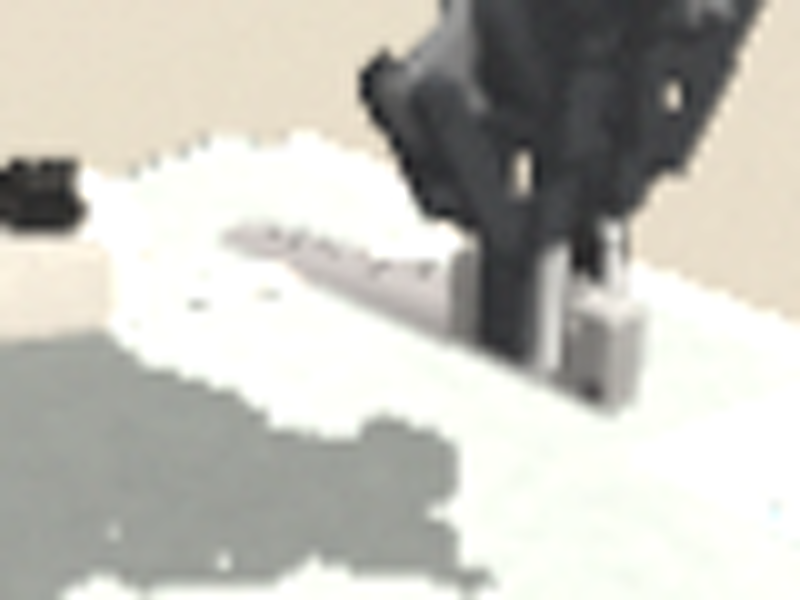

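```bash
python3 -m handwheel '{"delta_pos":[[0,-32,6.5],[0,-32,6.5],[0,-32,6.5],[0,-32,6.5],[0,-34,0],[0,-34,0],[0,-34,0],[0,-34,0],[0,0,0]],"rotation":[[0.0045,0,0],[0,0,0],[0,0,0],[0,0,0],[0,0,0],[0,0,0],[0,0,0],[0,0,0],[0,0,0]],"jaw":[1,1,1,1,1,1,1,1,1]}'
python3 to.py 0.422 0.027 0.0783 -1.5976
python3 - <<'E'
from h import *
p=np.array(sensors.observe()['position'])
for n in['scene','top']:
    im=cams.snapshot(n);cv2.imwrite(f'pics/{n}7.png',im)
    print(n,proj(n,p+[.112,-.003,-.0263]),proj(n,[.5478,.0252,.056]))
crop('',cv2.convertScaleAbs(cv2.imread('pics/scene7.png'),alpha=1.6),155,275,200,350,5,'pics/s7.png')
crop('',cv2.convertScaleAbs(cv2.imread('pics/top7.png'),alpha=1.6),145,265,220,370,5,'pics/t7.png')
E
```

```text
clock: 11.75
position: [0.4204, 0.0281, 0.0914]
tool_rot: [[0.001, -0.032, -0.999], [0.001, -0.999, 0.032], [-1.0, -0.001, -0.001]]
force: [0.1, -0.4, -0.9]
finger_gap: 0.15
t 11.75 pos [0.4204 0.0281 0.0914] F [ 0.1 -0.4 -0.9] gap 0.15 tilt [ 0.001  0.001 -1.   ] jawang -1.603
delta tool mm [13.1  1.  -1.6]
rotvec tool [-0.0049 -0.0008  0.0006] then delta in new axes [13.1  1.  -1.7]
scene [[219.02707369 284.67053444]] [[219.91742355 281.02181992]]
top [[197.83227378 282.65873388]] [[193.38030621 282.79772224]]
```

View pics/s7.png

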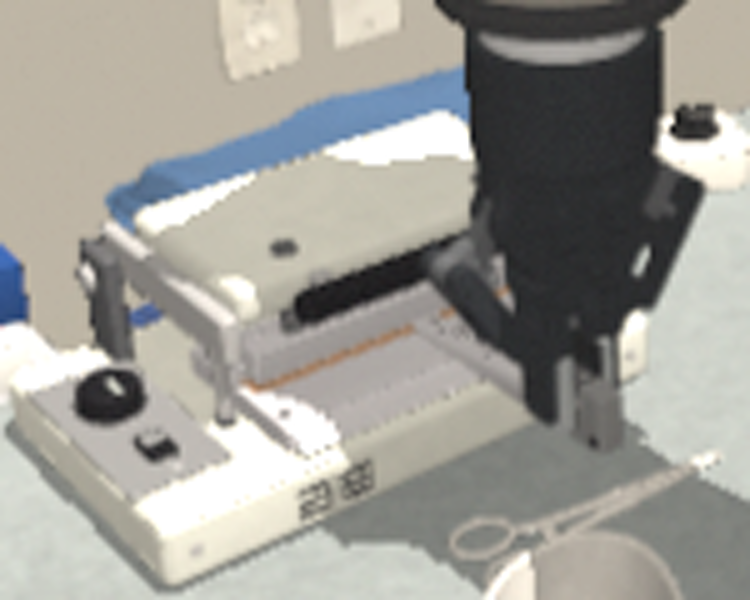

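View pics/t7.png

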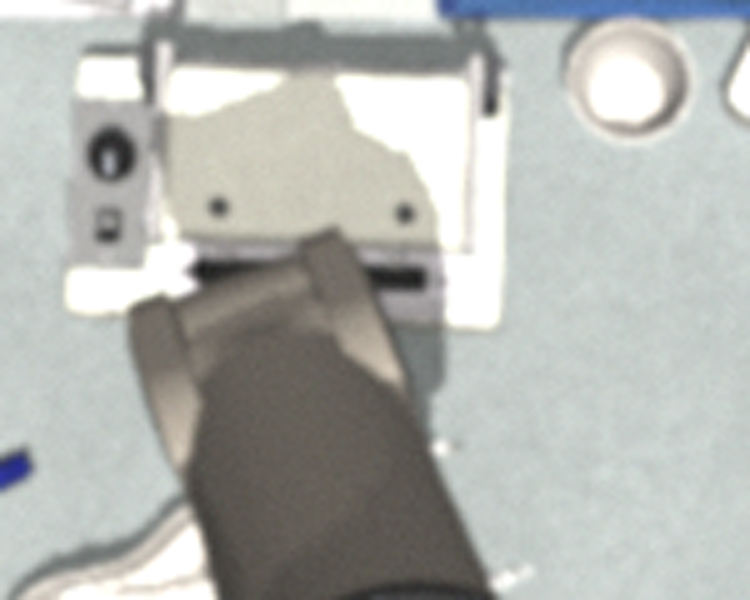

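The tip shows where predicted (row 219, col 284), just ahead of the upper bar. I'll lower it until it touches the lower bar.

```bash
python3 -m handwheel '{"delta_pos":[[5,0,-1.5],[4,0,0],[2,0,0],[0,0,0]],"rotation":[[-0.005,0,0],[0,0,0],[0,0,0],[0,0,0]],"jaw":[1,1,1,1]}'
python3 -m handwheel '{"delta_pos":[[1,0,0],[0,0,0]],"rotation":[[0,0,0],[0,0,0]],"jaw":[1,1]}'
python3 -m handwheel '{"delta_pos":[[1,0,0],[0,0,0]],"rotation":[[0,0,0],[0,0,0]],"jaw":[1,1]}'
```

```text
clock: 12.35
position: [0.4215, 0.0257, 0.0796]
tool_rot: [[-0.001, -0.027, -1.0], [0.0, -1.0, 0.027], [-1.0, -0.0, 0.001]]
force: [0.1, 0.5, -1.7]
finger_gap: 0.15
clock: 12.6
position: [0.4216, 0.0259, 0.0789]
tool_rot: [[0.0, -0.027, -1.0], [0.0, -1.0, 0.027], [-1.0, -0.0, -0.0]]
force: [-0.5, -0.1, -0.2]
finger_gap: 0.151
clock: 12.85
position: [0.4216, 0.0259, 0.0778]
tool_rot: [[-0.0, -0.027, -1.0], [0.0, -1.0, 0.027], [-1.0, -0.0, 0.0]]
force: [0.5, -0.5, -1.3]
finger_gap: 0.156
```

```bash
Q='import sys'; python3 -c "
from h import *;s=sensors.observe();print(np.round(s['ft_torque'],2))"
python3 -m handwheel '{"delta_pos":[[0.7,0,0],[0,0,0]],"rotation":[[0,0,0],[0,0,0]],"jaw":[1,1]}'; python3 -c "
from h import *;s=sensors.observe();print(np.round(s['ft_torque'],2))"
python3 -m handwheel '{"delta_pos":[[0.7,0,0],[0,0,0]],"rotation":[[0,0,0],[0,0,0]],"jaw":[1,1]}'; python3 -c "
from h import *;s=sensors.observe();print(np.round(s['ft_torque'],2))"
python3 -m handwheel '{"delta_pos":[[0.7,0,0],[0,0,0]],"rotation":[[0,0,0],[0,0,0]],"jaw":[1,1]}'; python3 -c "
from h import *;s=sensors.observe();print(np.round(s['ft_torque'],2))"
```

```text
[ 0.01  0.02 -0.03]
clock: 13.1
position: [0.4217, 0.0259, 0.0771]
tool_rot: [[0.0, -0.027, -1.0], [0.0, -1.0, 0.027], [-1.0, -0.0, -0.0]]
force: [-0.3, 0.3, -0.7]
finger_gap: 0.154
[ 0.01 -0.02  0.05]
clock: 13.35
position: [0.4217, 0.0259, 0.0765]
tool_rot: [[0.0, -0.027, -1.0], [0.0, -1.0, 0.027], [-1.0, -0.0, -0.0]]
force: [-1.6, -0.3, 3.9]
finger_gap: 0.152
[-0.01 -0.09 -0.  ]
clock: 13.6
position: [0.4219, 0.0259, 0.0758]
tool_rot: [[0.0, -0.027, -1.0], [0.0, -1.0, 0.027], [-1.0, -0.0, -0.0]]
force: [-0.8, -0.3, 4.3]
finger_gap: 0.152
[-0.04 -0.28 -0.04]
```

The lower bar touches at about 50.5 mm, so the gap should be near 5.5 mm. I'll ease off slightly and slide in.

```bash
python3 -m handwheel '{"delta_pos":[[-0.6,0,0],[0,0,-5],[0,0,-5],[0,0,-5],[0,0,-5],[0,0,-3],[0,0,0]],"rotation":[[0,0,0],[0,0,0],[0,0,0],[0,0,0],[0,0,0],[0,0,0],[0,0,0]],"jaw":[1,1,1,1,1,1,1]}';python3 -c "
from h import *;s=sensors.observe();print(np.round(s['ft_torque'],2))"
python3 -m handwheel '{"delta_pos":[[0,0,-3],[0,0,0]],"rotation":[[0,0,0],[0,0,0]],"jaw":[1,1]}';python3 -c "
from h import *;s=sensors.observe();print(np.round(s['ft_torque'],2))"
```

```text
clock: 14.48
position: [0.4452, 0.0253, 0.0764]
tool_rot: [[0.001, -0.027, -1.0], [0.0, -1.0, 0.027], [-1.0, -0.0, -0.001]]
force: [1.7, -0.0, 2.8]
finger_gap: 0.152
[-0.09 -0.57 -0.03]
clock: 14.72
position: [0.4479, 0.0252, 0.0764]
tool_rot: [[0.0, -0.027, -1.0], [0.0, -1.0, 0.027], [-1.0, -0.0, -0.0]]
force: [-0.3, -0.4, 3.9]
finger_gap: 0.152
[-0.05 -0.4   0.01]
```

```bash
cat > f.py <<'E'
from h import *
s=sensors.observe();print('T',np.round(s['ft_torque'],2))
E
python3 -m handwheel '{"delta_pos":[[0,0,-2],[0,0,0]],"rotation":[[0,0,0],[0,0,0]],"jaw":[1,1]}'|grep -E 'pos|for';python3 f.py
python3 -m handwheel '{"delta_pos":[[0,0,-2],[0,0,0]],"rotation":[[0,0,0],[0,0,0]],"jaw":[1,1]}'|grep -E 'pos|for';python3 f.py
python3 -m handwheel '{"delta_pos":[[0,0,-2],[0,0,0]],"rotation":[[0,0,0],[0,0,0]],"jaw":[1,1]}'|grep -E 'pos|for';python3 f.py
```

```text
position: [0.4497, 0.0251, 0.0764]
force: [-1.0, -0.6, 5.5]
T [-0.09 -0.12 -0.07]
position: [0.4517, 0.0251, 0.0764]
force: [-1.5, -0.9, 5.5]
T [-0.01 -0.16  0.02]
position: [0.4537, 0.025, 0.0764]
force: [-1.2, -0.3, 5.7]
T [-0.08 -0.06 -0.06]
```

```bash
python3 - <<'E'
from h import *
im=cams.snapshot('scene');cv2.imwrite('pics/scene8.png',im)
s=sensors.observe();p=np.array(s['position']);print('F',s['force'],'T',s['ft_torque'])
print(proj('scene',p+[-.028,.0075,-.0263]),proj('scene',p+[-.028,.0075,.0017]),proj('scene',p+[.028,.006,.0017]),proj('scene',p+[.028,.006,-.0263]))
crop('',cv2.convertScaleAbs(im,alpha=2),190,250,255,335,10,'pics/s8.png')
E
```

```text
F [-1.95432403  0.12629582  5.96818114] T [-0.08621096 -0.04126143  0.00716623]
[[244.92646915 311.83250494]] [[233.92817911 311.45419627]] [[223.48977412 295.71066332]] [[234.1354368  296.32568579]]
```

View pics/s8.png

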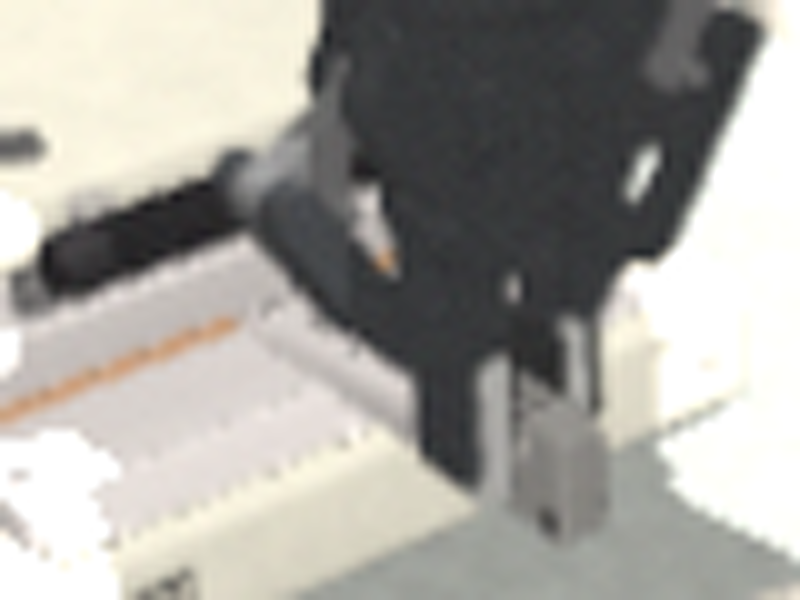

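```bash
python3 -m handwheel '{"delta_pos":[[-0.4,0,0],[0,0,0]],"rotation":[[0,0,0],[0,0,0]],"jaw":[1,1]}'|grep -E 'pos|for|tool';python3 f.py
python3 -m handwheel '{"delta_pos":[[-0.4,0,0],[0,0,0]],"rotation":[[0,0,0],[0,0,0]],"jaw":[1,1]}'|grep -E 'pos|for|tool';python3 f.py
```

```text
position: [0.4537, 0.025, 0.0767]
tool_rot: [[0.0, -0.027, -1.0], [0.0, -1.0, 0.027], [-1.0, -0.0, -0.0]]
force: [0.7, -0.5, 1.6]
T [-0.04 -0.28 -0.04]
position: [0.4534, 0.025, 0.077]
tool_rot: [[-0.0, -0.027, -1.0], [-0.0, -1.0, 0.027], [-1.0, 0.0, 0.0]]
force: [-0.5, 0.1, -0.3]
T [ 0.02 -0.08 -0.04]
```

```bash
python3 -m handwheel '{"delta_pos":[[0.2,0,-2],[0,0,0]],"rotation":[[0,0,0],[0,0,0]],"jaw":[1,1]}'|grep -E 'pos|for';python3 f.py
python3 -m handwheel '{"delta_pos":[[0,0,-2],[0,0,0]],"rotation":[[0,0,0],[0,0,0]],"jaw":[1,1]}'|grep -E 'pos|for';python3 f.py
python3 -m handwheel '{"delta_pos":[[0,0,-2],[0,0,0]],"rotation":[[0,0,0],[0,0,0]],"jaw":[1,1]}'|grep -E 'pos|for';python3 f.py
```

```text
position: [0.4558, 0.0249, 0.0769]
force: [-0.1, 0.6, 1.1]
T [ 0.   -0.11 -0.02]
position: [0.4578, 0.0249, 0.0769]
force: [-0.2, -0.5, 0.1]
T [-0.04 -0.1   0.01]
position: [0.4593, 0.0248, 0.0769]
force: [-4.2, -0.7, 4.0]
T [-0.07  0.83 -0.  ]
```

Contact: drag jumped to 4 N at about 23.5 mm depth, as predicted. I'll add a small further step and check that it's stable.

```bash
python3 -m handwheel '{"delta_pos":[[0,0,-1],[0,0,0],[0,0,0]],"rotation":[[0,0,0],[0,0,0],[0,0,0]],"jaw":[1,1,1]}'|grep -E 'pos|for|gap';python3 f.py
python3 -m handwheel '{"delta_pos":[[0,0,0],[0,0,0],[0,0,0],[0,0,0]],"rotation":[[0,0,0],[0,0,0],[0,0,0],[0,0,0]],"jaw":[1,1,1,1]}'|grep -E 'pos|for|gap';python3 f.py
python3 - <<'E'
from h import *
im=cams.snapshot('scene');cv2.imwrite('pics/scene9.png',im)
s=sensors.observe();print('F',s['force'],'T',s['ft_torque'],s['joint_velocities'].__abs__().max() if hasattr(s['joint_velocities'],'max') else '')
im2=cams.snapshot('top');cv2.imwrite('pics/top9.png',im2)
crop('',cv2.convertScaleAbs(im,alpha=1.7),165,275,200,340,5.5,'pics/s9.png')
s=sensors.observe();print('F',s['force'],'T',s['ft_torque'])
E
```

```text
position: [0.4597, 0.0247, 0.0768]
force: [-7.7, 0.5, 7.2]
finger_gap: 0.152
T [0.03 1.49 0.02]
position: [0.4598, 0.0247, 0.0768]
force: [-7.4, -0.4, 6.4]
finger_gap: 0.152
T [ 0.07  1.48 -0.04]
F [-8.53765033 -0.53146614  7.07241833] T [0.05812547 1.45904842 0.00369832] 0.0022610222931053843
F [-7.96641178  0.53541658  6.83538535] T [ 0.04826605  1.52579234 -0.04813899]
```

View pics/s9.png

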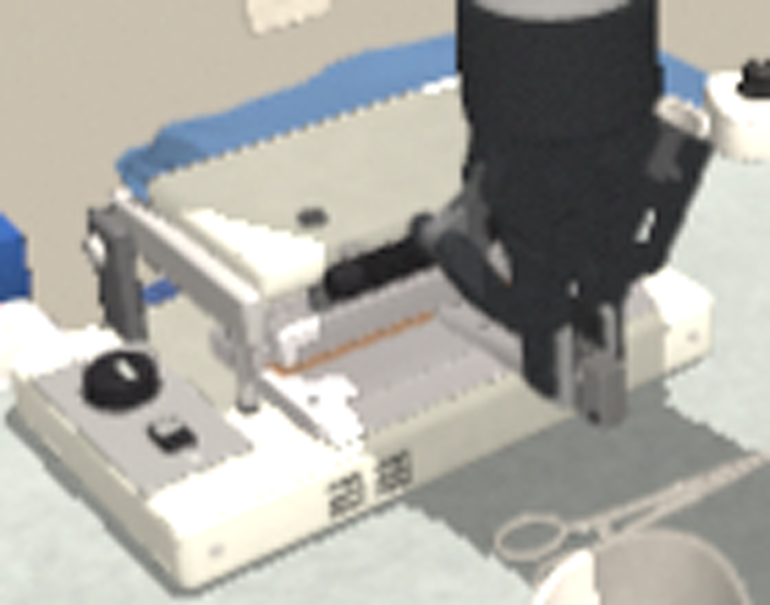

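```bash
python3 -m handwheel '{"delta_pos":[[0,0,-1],[0,0,0],[0,0,0]],"rotation":[[0,0,0],[0,0,0],[0,0,0]],"jaw":[1,1,1]}'|grep -E 'pos|for|gap';python3 f.py; python3 to.py
```

```text
position: [0.4606, 0.0247, 0.0768]
force: [-8.5, -0.7, 7.6]
finger_gap: 0.146
T [0.09 1.7  0.01]
t 18.12 pos [0.4606 0.0247 0.0768] F [-8.5 -0.7  7.6] gap 0.146 tilt [-0.002 -0.    -1.   ] jawang -1.597
```

The force has levelled off at about 8.5 N while the tool still follows, so the gauge is snug and the bar is only just at the start of lifting. Handing in.

```bash
python3 -m handwheel '{"delta_pos":[[0,0,0],[0,0,0]],"rotation":[[0,0,0],[0,0,0]],"jaw":[1,1]}'|grep -E 'pos|for|gap'; python3 -c "
from station import job;print(job.hand_in())"
```

```text
position: [0.4606, 0.0247, 0.0768]
force: [-8.8, 0.0, 8.1]
finger_gap: 0.149
the job is handed in; nothing more can be done
None
```

I pushed the sealer head down onto its stops, then gripped the gauge by its handle and slid it square into the gap near the middle of the bars. I handed in at about 18.4 s, still holding the gauge there. No verdict was reported.

- **Head:** at the bottom it met a firm 21 N stop, with the push bar's top at about 112 mm. It still looked fully down in the last picture.
- **Depth:** the tip is about 24–25 mm past the upper bar's edge. That matches a gap of about 5.5 mm, based on feeling the lower bar at about 50.5 mm.
- **Snugness:** drag levelled off at about 8.5 N. On the last 1 mm step the tool still moved 0.8 mm with little more force. I read that as the upper bar just starting to lift, by roughly 0.1–0.2 mm.
- **Square and hold:** the tool was square to the sealer within about 0.01 rad, and the 60 N grip was steady.

**Not confirmed:**
- **Bar forces and lift:** I worked out the force on each bar and the lift from the wrist readings. I did not see them directly.
- **Level:** I did not measure the gauge's tilt once it was in the gap.
- **Torque reading:** the torque jumped around part-way in and made it look as if the upper bar had been touched early. Raising the tool slightly ruled that out.
- **Vertical force:** it rose to about 8 N at the end, so the gauge presses firmly on the lower bar.

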